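Press a copper heat sink under the hold-down leaf of a rework jig

ROBOT

A 6-joint arm with a two-finger parallel gripper is mounted at the origin on the work surface. World frame = base frame: x ahead of the robot, y to its left, z up, the work surface at z = 0. Lengths are in mm, angles in degrees, forces in N, time in s.
With the tool pointing down it reaches from about 350 to 850 mm from the base axis. Payload 8.1 kg.
Tool frame: the origin (TCP) lies at the very end of the fingers, on their centre line; the grasp point (between the pads) lies 19 mm behind it; z points along the fingers, y is the direction in which the jaws open and shut (so a half turn about z gives the same grasp; the last joint's range is limited). The gripper opens to 85 mm and grips with 20 to 120 N. Pads are 22 mm wide; open, the fingers measure 114 mm over their backs; the gripper's body (76 mm by 85 mm) begins 54 mm behind the grasp point. The pads swing forward as they close: fully open they stand 13 mm farther back than shut.
Start: joints at [-78.404, 7.471, 85.268, -0, 87.261, -4.893], TCP at [170.326, -575.321, 231.292] pointing down, gripper open.
Joint ranges: [-169.43, 169.43], [-51.17, 129.36], [1.28, 143.12], [-76.62, 256.62], [0, 156.53], [-152.29, 152.29]. Speed limits (degrees/s): [136.94, 136.94, 159.86, 180, 180, 180].

INTERFACE

Orientations are given as [roll, pitch, yaw] about the fixed x, y, z axes, in that order (R = Rz(yaw) Ry(pitch) Rx(roll)).
In Python, from bench import r gives the robot as it stands.
- The arm moves only by the shell command python3 -m jog 'ROWS' [OPENING] [FORCE]. ROWS is JSON, a list of rows, each a list of 6 numbers: the shift along the tool's x, y, z normalised to -1 to 1, where 1 is 0.25 m, then the turn, a rotation vector about the tool's x, y, z normalised to -1 to 1, where 1 is pi rad. In form: [[x, y, z, ax, ay, az], ...]. A call has 1 to 10 rows; each row is the pose to reach, as a shift and turn from the pose commanded when the call began, along the tool's axes at that moment, turning the shorter way round; what a row does not reach only later rows make up. A row lasts 1/10 s, in which the tool goes at most 50 mm and 8.59 degrees, less where a joint would pass 70% of its speed; a pose out of reach is approached as far as the arm can. A call with a number of a shift or a turn outside -1 to 1 is refused whole. A call with a gripper value outside its range is refused whole. OPENING is the opening, from 0 (shut) to 1 (fully open), set as the call begins (- or left out, the last holds). The fingers move at their own pace and stop on an object; FORCE is the grip in N (left out, the last holds). Time passes only in rows, so rows that repeat a pose let the fingers close. It gives the time, the measured TCP pose, the force and the opening at its end, in the units of the state.
- r.sense(): the state, without advancing time (a new reading comes with each control period).
- r.snapshot(name): name is "scene" or "side" or "wrist"; returns a dict with "pixels" (384x512x3 uint8, red, green, blue), "intrinsics" (3x3 intrinsics, pixels), "extrinsics" (4x4, takes a point from camera to world coordinates). Camera axes: x right, y down, z forward; pixel columns grow to the right and rows downward; lengths in mm; the calibration is good to about 2 mm. The wrist camera is an equidistant fisheye: a pixel r from the principal point sees the ray r / f radians off the axis. A picture is of the moment at which its call begins. There is no depth.
- r.hand_in(): hands the job in, once; it reports no verdict.
The state is a dict: "time": time; "joint_pos": joint angles; "qd": joint speeds; "joint_efforts": joint torques, N m; "tool_pos": TCP position; "tcp_rot": TCP orientation; "ft_force": force on the tool from outside, world axes, zero at the start; "wrist_torque": the same for the moment, N m; "finger_gap": finger opening in mm.
Only numpy, scipy, OpenCV 4.12 (cv2) and the standard library are available. Lean on these libraries where they do the work, as an engineer would, in place of code of your own. Each camera call takes 0.05 s, during which the arm holds its last target.

TASK

With closed fingertips on the bare heel of the copper heat sink, press it down hard against the sprung bed of the blue jig and, still pressing, slide it along the channel so that its foot passes beneath the bridge and the brass leaf spring, until it is fully home against the yellow end stop. Do not pinch or lift the heat sink; leave it lying flat, held by the bridge and the spring, and take the hand away. Leave everything else on the cart, including the red fan switch, as it is.

Things in the scene. Friction and masses are not known exactly. Their poses are not given: they have to be found in the camera images.
- jig: Fixed blue jig, base 300 x 110 mm, level. Origin: centre of the channel on the cart surface; +x = sliding direction, towards the yellow stop; z up. Two rails, 8 mm thick, 60 mm apart inside, tops z 36 mm, run from x -155 to 118 mm, with a low lip (top z 34) closing the rear end. A bridge crosses the channel near the stop; a brass leaf spring slopes down from its far side.
- bridge (a point): Middle of the bridge's lower near edge: jig frame (60, 0, 34) mm. The bridge spans x 60 to 73 mm, underside z 34 mm, top 46 mm (screw heads 49). The heat sink's foot must be lower than this edge to pass.
- stop (a point): Point on the face of the yellow end stop: jig frame (118, 0, 34) mm; the stop's top is at z 42 mm.
- bed (a joint): How far the sprung grey bed (the channel's floor, under the heat sink) is pressed down, m: 0 = up (surface at jig z 32 mm), 0.012 = bottomed. It stays level. With the heat sink on it, it starts down at about 6 N and takes about 10 N at 9 mm. At least 6 mm down is needed to pass the bridge; 8 to 10 mm is comfortable.
- leaf (a joint): Angle of the brass leaf spring, rad: 0 = hanging, about 0.27 when level. The leaf is 40 mm wide, 35 mm long, hinged under the bridge's far edge, its free end hanging at jig z 26 mm, x 107 mm. It pushes down with 3 to 6 N and swings up as the foot passes beneath it.
- sink: Loose copper heat sink, 0.7 kg, flat on the bed, 2 mm play to each rail. Origin: centre of its underside; x towards the nose, along the jig's +x; z up. Base plate 140 x 56 x 8 mm. Six full-width upright fins stand at x -30 to 5 mm, tops z 26 mm. Bare foot in front (x 5 to 70) goes beneath the bridge; bare flat heel behind (x -70 to -30, top z 8 mm) is for pressing.
- nose (a point): Middle of the heat sink's front end face, sink frame (70, 0, 4) mm. At the start it is 15 to 65 mm short of the bridge, its top edge at jig z 40 mm, 6 mm too high for the bridge. Fully home it meets the stop's face (jig x 118 mm).
- heel (a point): Middle of the heel's top face, sink frame (-50, 0, 8) mm. A fingertip pressing here can also push against the upright rear face of the last fin, at sink x -30 mm. Sliding the pressed heat sink takes about 10 to 15 N.
- iron: Soldering iron in coiled chrome holder, base 100 x 75 mm, about 170 mm tall; origin under the base. Bystander.
- cup: Brass tip-cleaning cup, 68 mm wide, 45 mm tall; origin under its centre. Bystander.
- bin: Clear acrylic parts bin, 90 x 140 x 50 mm; origin under its centre. Bystander.
- jar: Flux jar, 48 mm wide, 55 mm tall; origin under its centre. Bystander.
- black_sink: Small black heat sink, 50 x 50 x 28 mm; origin under its centre. Bystander.
- driver: Screwdriver lying on the cart; origin under its middle. Bystander.
- fan_switch (a joint): Red toggle of the fume fan on a grey block, left of the far end, rad: 0 = off (leaning to the robot), 1 = on. Leave alone.
Mind the look-alikes: they are no part of the job. Several things have the shape of the sink; the one meant has the colours described above.

How it is judged:
By the outcome, as a careful person would: the job done as asked, in the order asked, and still so for the second after the job is handed in, with the robot touching nothing.
It also fails if it takes over 32 s, if anything falls off the work surface, if the arm or the gripper's body presses on something with over 40 N, if the wrist force passes 120 N, or if a joint passes its speed limit or range.

## Working session

There is one attempt and no reset: what is moved stays moved. The work goes in short steps, Python scripts to look and compute and a shell command to move; the robot and the scene stay as the last step left them, time stands still between calls to the robot, and variables do not carry over. Pictures are saved under pics/ and viewed, and the job is handed in when it is done.

```bash
ls; mkdir -p pics
python3 - <<'E'
from bench import r
import cv2,json
print(r.sense())
for n in ["scene","side","wrist"]:
    s=r.snapshot(n); cv2.imwrite(f"pics/{n}0.png",s["pixels"][:,:,::-1])
    print(n,s["intrinsics"],s["extrinsics"])
E
```

```text
pics
{'time': 0.0, 'joint_pos': array([-7.84036302e+01,  7.51615312e+00,  8.53279389e+01,  3.52515889e-04,
        8.72615825e+01, -4.89330849e+00]), 'qd': array([-0.03518457, -0.01938082,  0.0360635 ,  0.01430312,  0.04066531,
       -0.03151974]), 'joint_efforts': array([-2.82697212e-03, -5.69395173e+01, -5.00560462e+01, -6.62418315e-04,
        1.45097214e-02,  2.37027422e-05]), 'tool_pos': array([ 170.21772385, -574.78548242,  230.24638219]), 'tcp_rot': array([-1.79894741e+02, -9.36488495e-03,  1.64896525e+01]), 'ft_force': array([-0.1625364 , -0.31569323,  0.56150256]), 'wrist_torque': array([ 0.04496371,  0.01148724, -0.06289768]), 'finger_gap': 85.42109378862706}
scene [[393.98585923   0.         260.30625775]
 [  0.         393.98585923 187.44962756]
 [  0.           0.           1.        ]] [[ 7.48391635e-01  4.18967213e-01 -5.14175490e-01  1.19240578e+03]
 [ 6.63256346e-01 -4.71586931e-01  5.81116844e-01 -8.14056966e+02]
 [ 9.90463113e-04 -7.75933142e-01 -6.30814377e-01  9.00171314e+02]
 [ 0.00000000e+00  0.00000000e+00  0.00000000e+00  1.00000000e+00]]
side [[429.38247393   0.         250.25956146]
 [  0.         429.38247393 188.17281474]
 [  0.           0.           1.        ]] [[-9.98768102e-01 -1.72935978e-02  4.65103251e-02  4.46930326e+02]
 [-4.63389917e-02  6.60293431e-01 -7.49576736e-01  8.95326351e+02]
 [-1.77475836e-02 -7.50808575e-01 -6.60281385e-01  8.93282694e+02]
 [ 0.00000000e+00  0.00000000e+00  0.00000000e+00  1.00000000e+00]]
wrist [[297.31863964   0.         250.96470797]
 [  0.         297.31863964 192.28794802]
 [  0.           0.           1.        ]] [[ 2.84325666e-01 -9.23241596e-01 -2.58425756e-01  2.35877389e+02]
 [-9.58726086e-01 -2.74304849e-01 -7.48407842e-02 -5.55245728e+02]
 [-1.79131266e-03  2.69038669e-01 -9.63127710e-01  3.72096490e+02]
 [ 0.00000000e+00  0.00000000e+00  0.00000000e+00  1.00000000e+00]]
```

View pics/scene0.png

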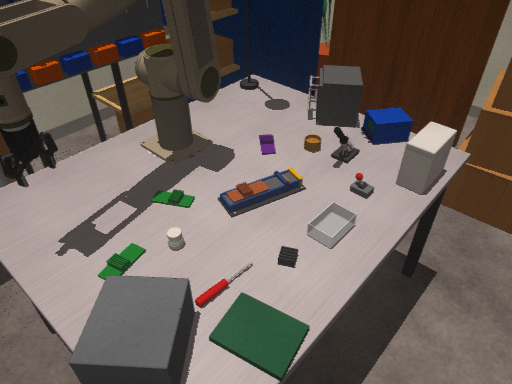

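View pics/side0.png

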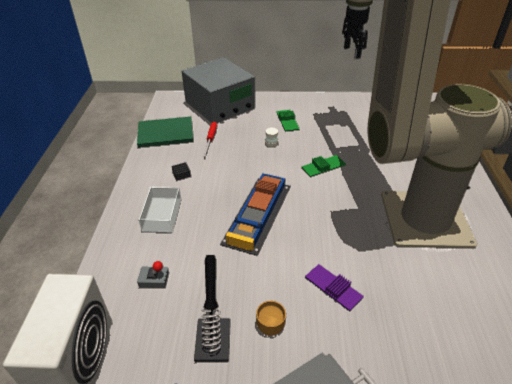

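View pics/wrist0.png

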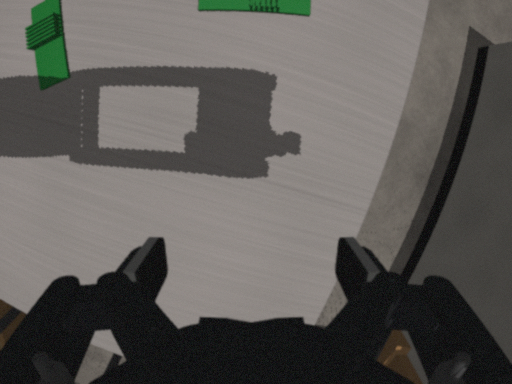

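The scene view has the jig around (262,190), with the yellow stop at (296,175). In the side view the jig is around (258,212) and the stop at (240,241). I'll enlarge both.

Run:
```python
import cv2
a=cv2.imread("pics/scene0.png")[160:220,210:315]; cv2.imwrite("pics/sc_z.png",cv2.resize(a,None,fx=7,fy=7,interpolation=cv2.INTER_CUBIC))
a=cv2.imread("pics/side0.png")[168:258,215:300]; cv2.imwrite("pics/si_z.png",cv2.resize(a,None,fx=6,fy=6,interpolation=cv2.INTER_CUBIC))
```

```text
(no output)
```

View pics/sc_z.png

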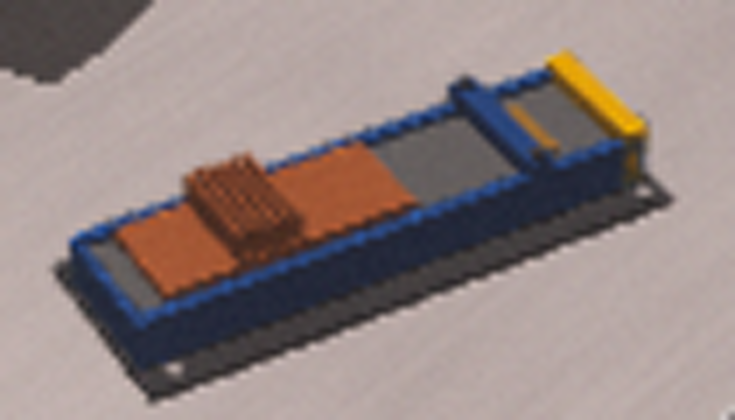

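View pics/si_z.png

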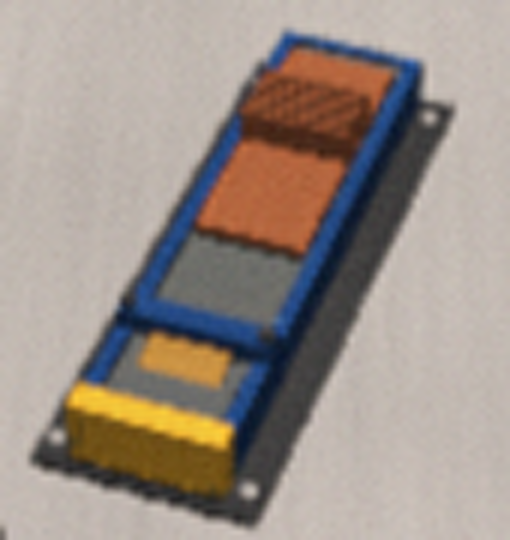

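```bash
cat > h.py <<'E'
import numpy as np
K={};T={}
K['sc']=np.array([[393.98585923,0,260.30625775],[0,393.98585923,187.44962756],[0,0,1]])
T['sc']=np.array([[7.48391635e-01,4.18967213e-01,-5.14175490e-01,1.19240578e+03],[6.63256346e-01,-4.71586931e-01,5.81116844e-01,-8.14056966e+02],[9.90463113e-04,-7.75933142e-01,-6.30814377e-01,9.00171314e+02]])
K['si']=np.array([[429.38247393,0,250.25956146],[0,429.38247393,188.17281474],[0,0,1]])
T['si']=np.array([[-9.98768102e-01,-1.72935978e-02,4.65103251e-02,4.46930326e+02],[-4.63389917e-02,6.60293431e-01,-7.49576736e-01,8.95326351e+02],[-1.77475836e-02,-7.50808575e-01,-6.60281385e-01,8.93282694e+02]])
off={'sc':(7,210,160),'si':(6,215,168)}
def full(c,u,v,z):
    d=T[c][:,:3]@np.linalg.inv(K[c])@[u,v,1.]; o=T[c][:,3]
    return o+d*(z-o[2])/d[2]
def zoom(c,u,v,z):
    f,a,b=off[c]; return full(c,(u+.5)/f-.5+a,(v+.5)/f-.5+b,z)
def proj(c,p):
    q=K[c]@(T[c][:,:3].T@(np.array(p)-T[c][:,3])); return q[:2]/q[2]
E
python3 - <<'E'
from h import *
for n,a in {'sc rearR':('sc',143,325,36),'sc rearL':('sc',72,243,36),'sc stopR near':('sc',632,138,42),'sc stopL near':('sc',550,66,42),
'sc baseRearR':('sc',152,402,3),'sc baseFrontR':('sc',672,200,3),'sc baseRearL':('sc',57,268,3),
'si rearL':('si',420,65,36),'si rearR':('si',285,35,36),'si stopL face':('si',238,430,42),
'si stopR face':('si',72,385,42),'si baseRearL':('si',452,105,3),'si baseFrontL':('si',258,523,3),'si baseFrontR':('si',33,460,3),
'sc noseL':('sc',363,143,40),'sc noseR':('sc',417,205,40),'si noseL':('si',308,252,40),'si noseR':('si',197,228,40),
'sc heelL':('sc',117,232,40),'sc heelR':('sc',165,298,40)}.items():
    print(n,zoom(*a).round(1))
E
```

```text
sc rearR [ 477.7 -156.4   36. ]
sc rearL [ 409.6 -137.    36. ]
sc stopR near [567.3 103.9  42. ]
sc stopL near [498.1 124.5  42. ]
sc baseRearR [ 492.1 -167.1    3. ]
sc baseFrontR [585.7 117.8   3. ]
sc baseRearL [ 388.1 -129.6    3. ]
si rearL [ 403.1 -126.4   36. ]
si rearR [ 473.4 -149.1   36. ]
si stopL face [486.9 132.9  42. ]
si stopR face [562.5 108.3  42. ]
si baseRearL [ 385.1 -133.4    3. ]
si baseFrontL [477.6 152.9   3. ]
si baseFrontR [581.5 119.1   3. ]
sc noseL [466.5  12.3  40. ]
sc noseR [519.1  -7.2  40. ]
si noseL [458.2  17.6  40. ]
si noseR [511.7   2.6  40. ]
sc heelL [ 423.5 -119.8   40. ]
sc heelR [ 475.2 -139.    40. ]
```

Both views put the jig yaw at about 72°, with the nose about 118 mm short of the stop. I'll go above the heel with the gripper shut and check with the wrist camera there.

```bash
python3 -m jog '[[0.8,-0.74,0,0,0,-0.15],[0.8,-0.74,0,0,0,-0.308],[0.8,-0.74,0.1,0,0,-0.308],[0.8,-0.74,0.1,0,0,-0.308],[0.8,-0.74,0.1,0,0,-0.308],[0.8,-0.74,0.1,0,0,-0.308],[0.8,-0.74,0.1,0,0,-0.308],[0.8,-0.74,0.1,0,0,-0.308]]' 0 60; python3 -c "
from bench import r
s=r.sense();print(s['tool_pos'],s['tcp_rot'],s['joint_pos'])"
```

```text
time: 0.95
tool_pos: [309.9, -340.3, 206.0]
tcp_rot: [-180.0, -0.0, 72.1]
ft_force: [-0.1, -0.5, 0.6]
finger_gap: 0.1
[ 309.94162653 -340.25856638  206.03387614] [-1.79983421e+02 -8.35504317e-03  7.20940082e+01] [-5.40540622e+01 -1.39890523e+01  1.08550872e+02 -3.04240315e-03
  8.54564961e+01 -3.61478301e+01]
```

```bash
python3 -m jog '[[0.96,0.248,0.2,0,0,0],[0.96,0.248,0.2,0,0,0],[0.96,0.248,0.2,0,0,0],[0.96,0.248,0.2,0,0,0],[0.96,0.248,0.2,0,0,0],[0.96,0.248,0.2,0,0,0],[0.96,0.248,0.2,0,0,0]]'
python3 - <<'E'
from bench import r
import cv2,numpy as np
s=r.sense();print(s['tool_pos'],s['tcp_rot'],s['ft_force'])
w=r.snapshot("wrist"); np.savez("w1.npz",**w); cv2.imwrite("pics/w1.png",w["pixels"][:,:,::-1])
E
```

```text
time: 1.65
tool_pos: [443.1, -131.6, 155.8]
tcp_rot: [-179.9, 0.0, 72.0]
ft_force: [-0.4, -0.3, 1.1]
finger_gap: 0.5
[ 443.05670265 -131.57020869  155.83591797] [-1.79930411e+02  1.36824953e-02  7.19628550e+01] [-0.3700363  -0.28796345  1.0910005 ]
```

View pics/w1.png

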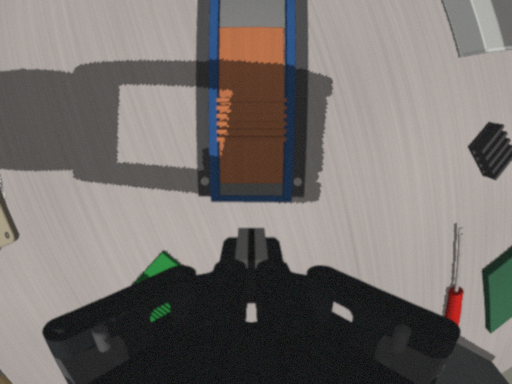

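The wrist view shows the sink between the rails. The rear edge is near row 185 (columns 219–285), the nose near row 26 and the fins at rows 90–140, with the shut fingertips at (251,255). Next I'll cast these onto z = 40.

Run:
```python
import numpy as np,cv2
w=np.load("w1.npz");K=w["intrinsics"];T=w["extrinsics"]
im=w["pixels"]; cv2.imwrite("pics/w1z.png",cv2.resize(im[0:270,190:320,::-1],None,fx=2.2,fy=2.2,interpolation=cv2.INTER_CUBIC))
def ray(u,v,z):
    d=np.array([u-K[0,2],v-K[1,2]]);r=np.hypot(*d);t=r/K[0,0]
    c=np.array([*(d/r*np.sin(t)),np.cos(t)]); d=T[:3,:3]@c;o=T[:3,3]
    return o+d*(z-o[2])/d[2]
t=np.array([443.06,-131.57]);a=np.radians(72);ux=np.array([np.cos(a),np.sin(a)]);uy=np.array([np.sin(a),-np.cos(a)])
for n,u,v,z in [('heelL',219,185,40),('heelR',285,185,40),('noseL',218,26,40),('noseR',285,26,40),('railRearL',210,201,36),('railRearR',292,201,36),('finrear',250,142,58),('tip',251,262,155.8)]:
    p=ray(u,v,z);d=p[:2]-t;print(n,p.round(1),'tool',(d@ux).round(1),(d@uy).round(1))
```

```text
heelL [ 416.8 -119.4   40. ] tool 3.5 -28.7
heelR [ 473.2 -137.7   40. ] tool 3.5 30.5
noseL [461.   15.3  40. ] tool 145.2 -28.4
noseR [515.8  -2.5  40. ] tool 145.3 29.3
railRearL [ 402.9 -132.    36. ] tool -12.8 -38.0
railRearR [ 475.3 -155.5   36. ] tool -12.8 38.0
finrear [455.9 -89.7  58. ] tool 43.8 -0.8
tip [ 440.1 -141.2  155.8] tool -10.1 0.2
```

View pics/w1z.png

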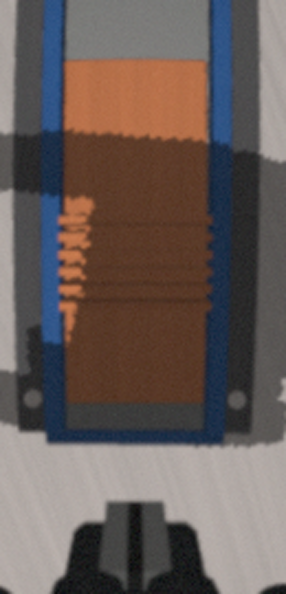

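The tool is aligned laterally and in yaw. The heel's rear edge is at tool x +4 and the last fin at +44, so I'll move +25 along x and come down to about 6 mm above the heel.

```bash
python3 -m jog '[[0.1,0.002,0.1,0,0,0],[0.1,0.002,0.28,0,0,0],[0.1,0.002,0.4,0,0,0],[0.1,0.002,0.436,0,0,0],[0.1,0.002,0.436,0,0,0],[0.1,0.002,0.436,0,0,0]]'
python3 - <<'E'
from bench import r
import cv2,numpy as np
s=r.sense();print(s['tool_pos'],s['tcp_rot'],s['ft_force'],s['joint_pos'])
w=r.snapshot("wrist"); cv2.imwrite("pics/w2.png",w["pixels"][:,:,::-1])
a=r.snapshot("scene")["pixels"][160:220,210:315,::-1]; cv2.imwrite("pics/sc2z.png",cv2.resize(a,None,fx=7,fy=7,interpolation=cv2.INTER_CUBIC))
E
```

```text
time: 2.3
tool_pos: [452.2, -110.1, 49.1]
tcp_rot: [179.9, 0.0, 71.8]
ft_force: [1.3, -0.6, 1.1]
finger_gap: 0.1
[ 452.21048497 -110.05346609   49.09081983] [1.79869626e+02 1.12499146e-02 7.18135643e+01] [ 1.25812973 -0.64971358  1.08587933] [-1.99883378e+01 -3.69715493e+00  1.16650920e+02 -7.76674688e-03
  6.69155721e+01 -1.79887782e+00]
```

View pics/w2.png

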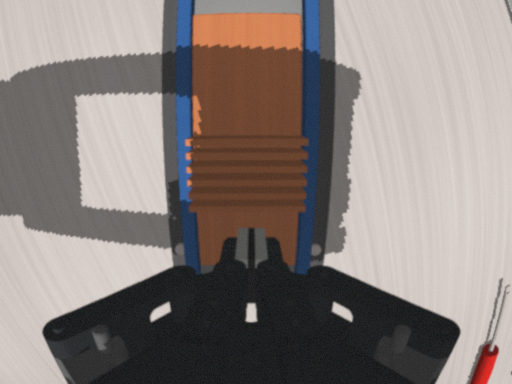

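View pics/sc2z.png

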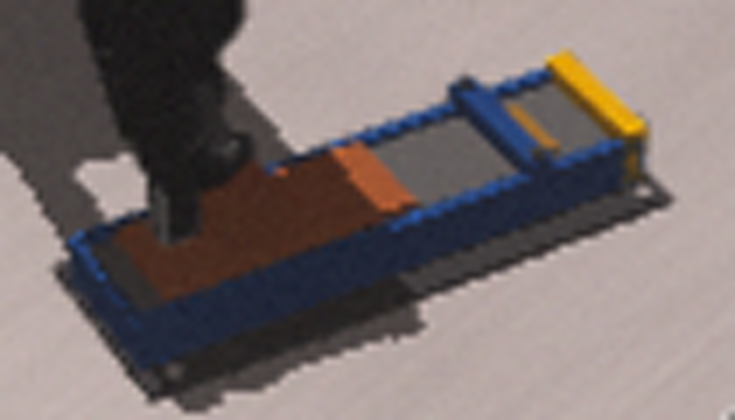

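The tips are above the heel, just behind the last fin, and centred. Pressing down in steps.

```bash
python3 -m jog '[[0,0,0.016,0,0,0],[0,0,0.03,0,0,0],[0,0,0.044,0,0,0],[0,0,0.056,0,0,0],[0,0,0.056,0,0,0],[0,0,0.056,0,0,0]]'
```

```text
time: 3.0
tool_pos: [452.0, -108.9, 34.1]
tcp_rot: [179.9, 0.0, 71.9]
ft_force: [-1.0, -0.3, 9.2]
finger_gap: -0.2
```

```bash
python3 -m jog '[[0,0,0.006,0,0,0],[0,0,0.014,0,0,0],[0,0,0.014,0,0,0],[0,0,0.014,0,0,0]]'
```

```text
time: 3.4
tool_pos: [452.0, -108.9, 30.8]
tcp_rot: [179.9, 0.0, 71.9]
ft_force: [-2.7, -0.5, 9.9]
finger_gap: 0.2
```

Bed is about 9 mm down at about 10 N. Starting the slide: 50 mm, about 10 mm short of the bridge after the fin is met.

```bash
python3 -m jog '[[0.02,0,0,0,0,0],[0.04,0,0,0,0,0],[0.06,0,0,0,0,0],[0.08,0,0,0,0,0],[0.1,0,0,0,0,0],[0.12,0,0,0,0,0],[0.14,0,0,0,0,0],[0.16,0,0,0,0,0],[0.18,0,0,0,0,0],[0.2,0,0,0,0,0]]'
python3 - <<'E'
from bench import r
import cv2
a=r.snapshot("scene")["pixels"][160:220,210:315,::-1]; cv2.imwrite("pics/sc3z.png",cv2.resize(a,None,fx=7,fy=7,interpolation=cv2.INTER_CUBIC))
a=r.snapshot("side")["pixels"][168:258,215:300,::-1]; cv2.imwrite("pics/si3z.png",cv2.resize(a,None,fx=6,fy=6,interpolation=cv2.INTER_CUBIC))
E
```

```text
time: 4.4
tool_pos: [467.8, -63.2, 31.2]
tcp_rot: [179.8, 0.2, 71.9]
ft_force: [-3.8, -11.3, 8.7]
finger_gap: -0.3
```

View pics/sc3z.png

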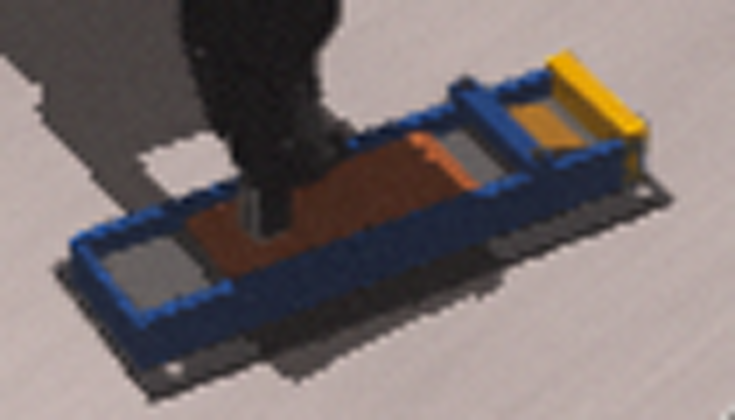

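View pics/si3z.png

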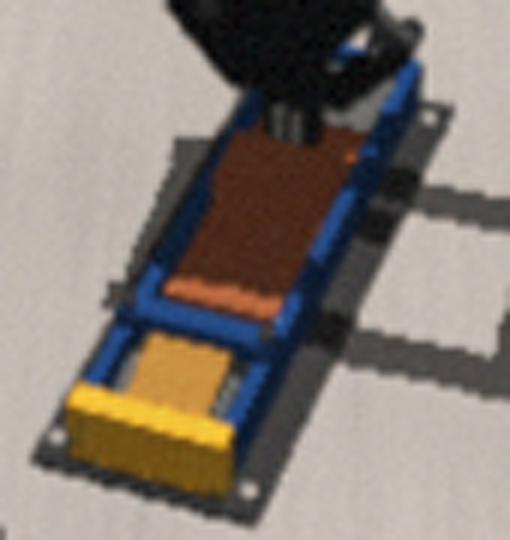

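The nose is about 15 mm short of the bridge and the sink is pressed low between the rails. Next 50 mm takes the foot under the bridge.

```bash
python3 -m jog '[[0.02,0,0.002,0,0,0],[0.04,0,0.003,0,0,0],[0.06,0,0.003,0,0,0],[0.08,0,0.003,0,0,0],[0.1,0,0.003,0,0,0],[0.12,0,0.003,0,0,0],[0.14,0,0.003,0,0,0],[0.16,0,0.003,0,0,0],[0.18,0,0.003,0,0,0],[0.2,0,0.003,0,0,0]]'
python3 - <<'E'
from bench import r
import cv2
a=r.snapshot("side")["pixels"][168:258,215:300,::-1]; cv2.imwrite("pics/si4z.png",cv2.resize(a,None,fx=6,fy=6,interpolation=cv2.INTER_CUBIC))
E
```

```text
time: 5.5
tool_pos: [483.2, -15.5, 30.2]
tcp_rot: [179.9, 0.2, 71.9]
ft_force: [-3.3, -10.4, 10.2]
finger_gap: -0.0
```

View pics/si4z.png

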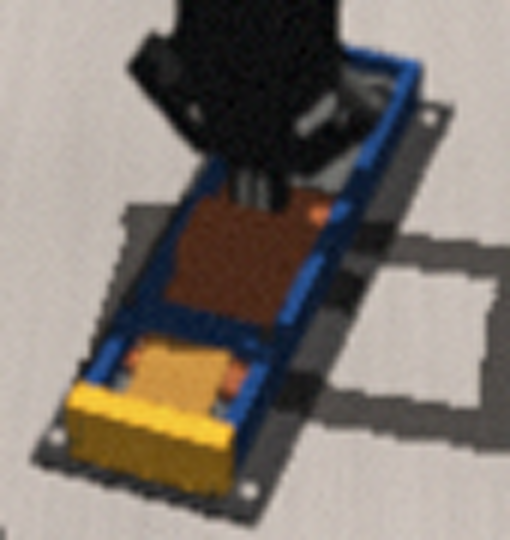

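The foot is under the bridge and the leaf, with copper visible either side of the leaf. About 25 mm remain.

```bash
python3 -m jog '[[0.016,0,0,0,0,0],[0.032,0,0,0,0,0],[0.048,0,0,0,0,0],[0.064,0,0,0,0,0],[0.076,0,0,0,0,0],[0.084,0,0,0,0,0],[0.084,0,0,0,0,0]]'; python3 -m jog '[[0.004,0,0,0,0,0],[0.008,0,0,0,0,0],[0.012,0,0,0,0,0],[0.012,0,0,0,0,0]]'
```

```text
time: 6.25
tool_pos: [488.8, 4.3, 29.5]
tcp_rot: [179.9, 0.2, 71.9]
ft_force: [-4.0, -11.8, 6.0]
finger_gap: 0.1
time: 6.65
tool_pos: [489.7, 6.9, 29.5]
tcp_rot: [179.9, 0.2, 71.9]
ft_force: [-4.2, -13.2, 6.9]
finger_gap: -0.1
```

```bash
python3 -m jog '[[0.004,0,0,0,0,0],[0.008,0,0,0,0,0],[0.012,0,0,0,0,0],[0.012,0,0,0,0,0]]'; python3 -m jog '[[0.004,0,0,0,0,0],[0.008,0,0,0,0,0],[0.008,0,0,0,0,0]]'
```

```text
time: 7.05
tool_pos: [490.6, 9.8, 29.5]
tcp_rot: [179.9, 0.2, 71.9]
ft_force: [-4.2, -13.4, 6.5]
finger_gap: -0.0
time: 7.35
tool_pos: [491.1, 11.4, 29.4]
tcp_rot: [180.0, 0.3, 71.9]
ft_force: [-5.4, -14.7, 7.5]
finger_gap: -0.0
```

```bash
python3 -m jog '[[0.004,0,0,0,0,0],[0.008,0,0,0,0,0],[0.008,0,0,0,0,0]]'; python3 -m jog '[[0.004,0,0,0,0,0],[0.008,0,0,0,0,0],[0.008,0,0,0,0,0]]'
python3 - <<'E'
from bench import r
import cv2
a=r.snapshot("side")["pixels"][168:258,215:300,::-1]; cv2.imwrite("pics/si5z.png",cv2.resize(a,None,fx=6,fy=6,interpolation=cv2.INTER_CUBIC))
a=r.snapshot("scene")["pixels"][160:220,210:315,::-1]; cv2.imwrite("pics/sc5z.png",cv2.resize(a,None,fx=7,fy=7,interpolation=cv2.INTER_CUBIC))
E
```

```text
time: 7.65
tool_pos: [491.1, 11.5, 29.4]
tcp_rot: [180.0, 0.4, 71.9]
ft_force: [-8.3, -24.4, 10.8]
finger_gap: -0.0
time: 7.95
tool_pos: [491.2, 11.6, 29.4]
tcp_rot: [-180.0, 0.6, 71.9]
ft_force: [-12.3, -34.1, 13.1]
finger_gap: -0.0
```

View pics/si5z.png

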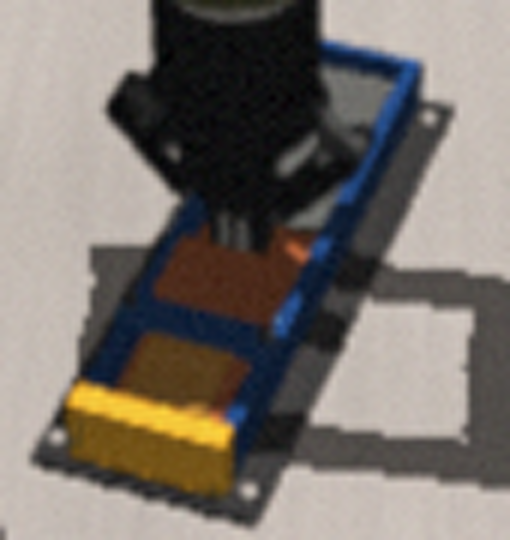

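View pics/sc5z.png

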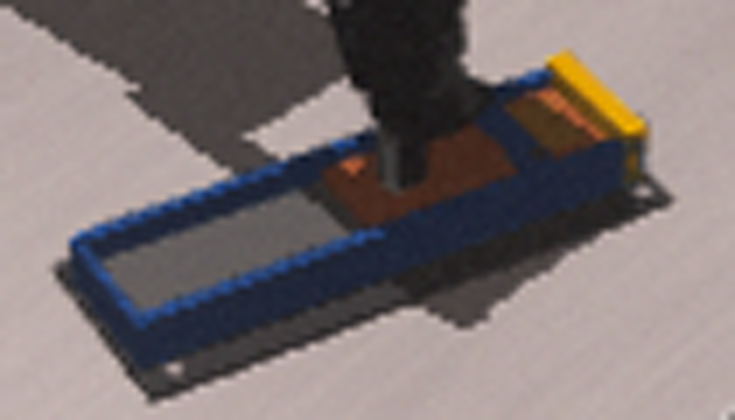

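It's home: motion stalled at (491,11.5) while the push rose to about 36 N, and the nose sits against the yellow stop in both views. Next I'll ease off the push and lift straight up.

```bash
python3 -m jog '[[-0.008,0,0,0,0,0],[-0.014,0,0,0,0,0],[-0.015,0,0,0,0,0],[-0.015,0,0,0,0,0]]'
```

```text
time: 8.45
tool_pos: [491.1, 11.5, 29.4]
tcp_rot: [180.0, 0.3, 71.9]
ft_force: [-6.0, -15.0, 7.3]
finger_gap: 0.1
```

```bash
python3 -m jog '[[-0.006,0,0,0,0,0],[-0.008,0,0,0,0,0],[-0.008,0,0,0,0,0]]'; python3 -m jog '[[0,0,-0.008,0,0,0],[0,0,-0.02,0,0,0],[0,0,-0.04,0,0,0],[0,0,-0.04,0,0,0]]'
```

```text
time: 8.75
tool_pos: [491.1, 11.4, 29.5]
tcp_rot: [179.9, 0.1, 71.9]
ft_force: [-0.7, -6.7, 5.4]
finger_gap: -0.2
time: 9.15
tool_pos: [489.8, 11.9, 38.7]
tcp_rot: [-179.9, 0.1, 71.9]
ft_force: [-3.7, -5.7, 2.6]
finger_gap: -0.0
```

```bash
python3 -m jog '[[-0.012,0,-0.03,0,0,0],[-0.016,0,-0.12,0,0,0],[-0.016,0,-0.3,0,0,0],[-0.016,0,-0.45,0,0,0],[-0.2,0,-0.6,0,0,0],[-0.4,0,-0.6,0,0,0],[-0.6,0,-0.6,0,0,0],[-0.6,0,-0.6,0,0,0],[-0.6,0,-0.6,0,0,0]]'
python3 - <<'E'
from bench import r
import cv2,numpy as np
print(r.sense()['ft_force'])
s=r.snapshot("side")["pixels"];c=r.snapshot("scene")["pixels"]
cv2.imwrite("pics/si6.png",s[:,:,::-1]);cv2.imwrite("pics/sc6.png",c[:,:,::-1])
a=cv2.resize(s[168:258,215:300,::-1],None,fx=4,fy=4,interpolation=cv2.INTER_CUBIC)
b=cv2.resize(c[160:220,210:315,::-1],None,fx=4,fy=4,interpolation=cv2.INTER_CUBIC)
b=cv2.copyMakeBorder(b,0,a.shape[0]-b.shape[0],0,0,cv2.BORDER_CONSTANT)
cv2.imwrite("pics/both6.png",np.hstack([a,b]))
w=r.snapshot("wrist");cv2.imwrite("pics/w6.png",w["pixels"][:,:,::-1])
E
```

```text
time: 10.05
tool_pos: [444.0, -131.3, 189.6]
tcp_rot: [179.9, -0.0, 71.8]
ft_force: [-0.3, -0.6, 0.6]
finger_gap: -0.2
[-0.30172078 -0.58816438  0.6464339 ]
```

View pics/both6.png

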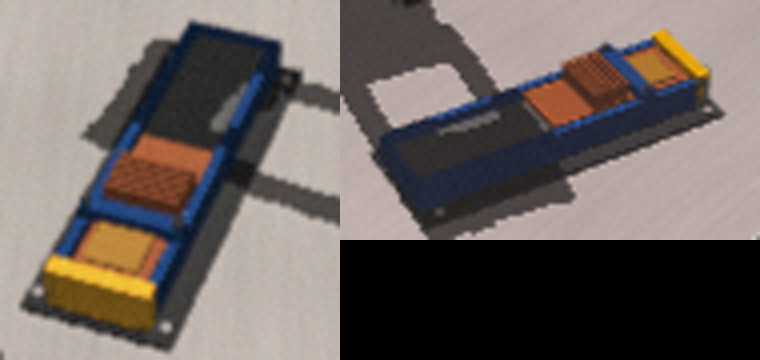

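View pics/w6.png

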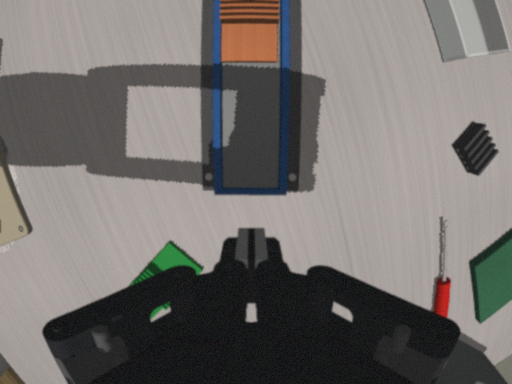

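View pics/sc6.png

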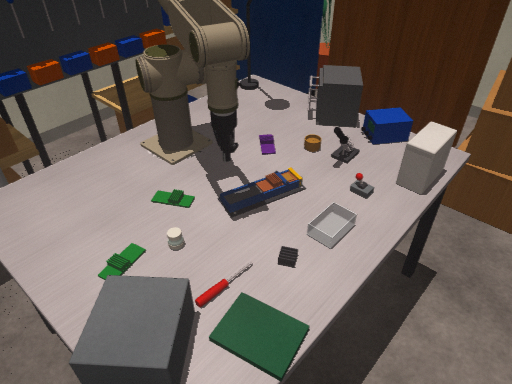

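The hand is clear, the sink is in place with its foot under the bridge and leaf, and the bystanders look unmoved. One last measurement of the gap to the stop.

Run:
```python
import numpy as np,cv2
from bench import r
w=r.snapshot("wrist");K=w["intrinsics"];T=w["extrinsics"]
im=w["pixels"].astype(int)
for v in range(56,68): print(v,im[v,250],end=' ')
print()
for v in range(186,198): print(v,im[v,250],end=' ')
print()
def ray(u,v,z):
    d=np.array([u-K[0,2],v-K[1,2]]);r_=np.hypot(*d);t=r_/K[0,0]
    c=np.array([*(d/r_*np.sin(t)),np.cos(t)]); d=T[:3,:3]@c;o=T[:3,3]
    return o+d*(z-o[2])/d[2]
a=np.radians(72);ux=np.array([np.cos(a),np.sin(a)])
p=ray(250,62,34)[:2]@ux;q=ray(250,193,34)[:2]@ux;print(p,q,p-q)
c=cv2.imread("pics/sc6.png")[165:205,265:310];cv2.imwrite("pics/sc6z.png",cv2.resize(c,None,fx=14,fy=14,interpolation=cv2.INTER_CUBIC))
i0=cv2.imread("pics/scene0.png");i1=cv2.imread("pics/sc6.png")
d=cv2.absdiff(i0,i1).max(2)>50;n,_,st,_=cv2.connectedComponentsWithStats(d.astype('uint8'));print([s.tolist() for s in st[1:] if s[4]>8])
```

```text
56 [184 111  75] 57 [184 113  73] 58 [186 116  76] 59 [185 115  75] 60 [167 102  68] 61 [131  84  62] 62 [101  86  80] 63 [121 120 115] 64 [126 127 126] 65 [126 123 122] 66 [115 113 109] 67 [78 78 77] 
186 [55 56 58] 187 [50 51 58] 188 [32 43 57] 189 [21 39 56] 190 [33 43 67] 191 [23 43 69] 192 [35 49 71] 193 [36 49 71] 194 [60 67 82] 195 [114 112 116] 196 [159 153 151] 197 [176 167 163] 
133.1702269189974 -0.14913941234858605 133.31936633134598
[[0, 0, 32, 9, 79], [0, 0, 86, 27, 384], [170, 0, 80, 53, 1480], [170, 34, 4, 3, 11], [139, 51, 5, 4, 11], [154, 56, 9, 2, 14], [144, 58, 12, 14, 60], [149, 58, 18, 2, 21], [136, 60, 4, 11, 17], [0, 72, 15, 23, 118], [192, 81, 48, 71, 1783], [193, 84, 15, 19, 196], [188, 90, 5, 6, 11], [0, 97, 39, 90, 1377], [45, 134, 13, 35, 227], [161, 147, 33, 16, 192], [203, 153, 61, 53, 1010], [55, 154, 147, 103, 3308], [263, 173, 19, 18, 177], [281, 172, 16, 10, 69], [228, 205, 41, 16, 182]]
```

View pics/sc6z.png

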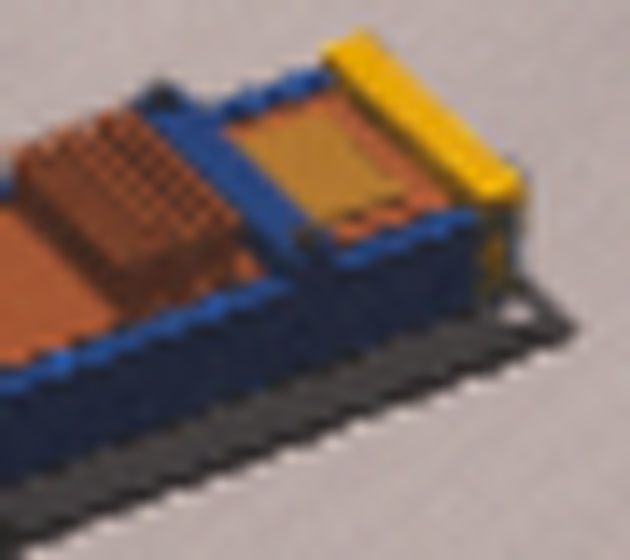

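The heel's rear edge is 133.3 mm from the rail's rear end, and fully home would be 133. Copper reaches the stop face with the foot under the bridge and the leaf lying on it. The only picture changes are the arm, its shadow and the jig contents.

```bash
python3 -c "
from bench import r
print(r.hand_in(), r.sense()['time'])"
```

```text
the job is handed in; nothing more can be done
the job is handed in; nothing more can be done
```

The copper heat sink is fully home against the yellow stop, lying flat with its foot under the bridge and the leaf spring, and the job is handed in. I pressed the heel with shut fingertips until the bed was 9–10 mm down (about 10 N at first, 5–7 N towards the end). I slid it until it stalled at the stop, with the push rising to about 36 N. Then I eased off the push, lifted straight up and moved the hand clear, with no pinching or lifting of the sink.

**Last checks:**
- **Position:** the heel's rear edge measured 133.3 mm from the rear end of the rails, against 133 mm expected when home.
- **Pictures:** the nose meets the stop, with the leaf lying on the foot. The before-and-after scene pictures differ only at the arm, its shadow and the jig, so the bystanders and the red switch look untouched.
- **Hand clear:** the force reading is back to about zero. The last clock reading before the final pictures and hand-in was about 10 s of the 32 s allowed.

**Disagreement:** in the first measurements, the scene and side cameras differed by up to about 11 mm. I therefore used the wrist camera and the contact force for the final positioning.

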